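# Hold a spinning bolt head behind a bench stop

## Task

The drill driver lying on the bench is running slowly with its socket on the nut of the bench stop, but the nut will not tighten because its bolt just turns with it. Reach down into the narrow gap between the stop's angle bracket and the marble panel, grip the head of that bolt firmly and hold it from turning until you feel the nut pull up tight and the driver stall. Finish with the head still gripped and held still; do not knock the marble panel or push the things lying about out of place.

Things in the scene. Friction and masses are not known exactly. Their poses are not given: they have to be found in the camera images.
- stop: Bench stop, fixed. Origin on the bench under the bolt's axis, at the back face of its bracket; x level along the bolt, driver to panel (within 0.28 rad of straight ahead), z up. Steel angle: upright leg 8 mm thick, 58 high, y -180 to +60 mm; flat leg x 0 to 44 mm, 8 mm thick, screw heads to 16 mm high. Stop plate on its front, x -16 to -8 mm, 62 mm high. Two M20 bolts go through, heads behind (+x).
- bolt: The bolt to hold, in line with the driver. Steel hexagon head 30 mm across flats, 34.6 across corners, standing 3 to 16 mm behind the bracket on a washer 37 mm wide. Origin on its axis at the bracket's back face, 40 mm up; x along the axis to the panel, y square to a pair of flats and turning with it. It cannot slide. A level grip of 20 N or more across it holds it wherever in its turn it is caught.
- bolt_head (a point): Centre of that head, on the bolt's axis, 9.5 mm behind the bracket's back face, 40 mm above the bench. Free, the bolt turns here at about 0.75 rad/s, positive about its x.
- tight_bolt (a point): Centre of the head of the stop's other bolt, of the same size, 120 mm to the -y side: already tight, does not turn, not to be used.
- driver (a point): Middle of the socket (43 mm thick) of the driver, on the bolt's axis before the stop. The driver is a cordless drill lying on its side, fixed and running. In the stop's frame it fills x -290 to -28 mm, 78 mm high; its grip and battery lie towards +y, to y = 211 mm, 79 mm high.
- spindle (a joint): Angle (rad) of the driver's spindle with socket and nut about the bolt's axis. Grows by about 0.75 rad/s with the bolt free, 0.65 rad/s with the bolt held and the nut slack; stands still (stalled) with the nut tight and the bolt held.
- nut_slack (a joint): Angle (rad) the nut has still to turn on the bolt: 3 to 6 at the start, constant while the bolt turns with the nut, falling by about 0.65 rad/s while the head is held, 0 when tight. Meanwhile the thread twists the head with about 0.05 N m (positive about the bolt's x); once tight, the stalled driver with about 0.35 N m.
- panel: Half-carved white marble panel lying flat behind the stop, heavy, fixed. Origin under its centre; 32 mm thick, 37 at its raised border; x -140 to +140 mm, y -240 to +100 mm and beyond that a round end of 140 mm radius. The gap between the bracket's upright leg and the panel is 46 to 66 mm wide.
- chisel_a: Steel chisel 170 mm long, 14 mm high, lying on the panel. Origin under its middle, x towards the blade.
- rubbing_stone: Grey rubbing stone 85 x 45 x 28 mm lying on the panel. Origin under its centre.
- chisel_b: Steel chisel 170 mm long, 14 mm high, lying on the bench between the driver's battery and the stop. Origin under its middle, x towards the blade.
- wedge_a: Wooden wedge 28 x 95 x 22 mm lying in the gap behind the stop, about 165 mm to the +y side of the bolt. Origin under its centre, y along it.
- wedge_b: Wooden wedge 28 x 95 x 22 mm lying on the bench off the stop's -y end. Origin under its centre, y along it.
- club_hammer: Club hammer lying on the bench to the robot's right, 230 mm long, head 42 x 95 x 42 mm. Origin under the handle, x towards the head.
- scrub_brush: Wooden scrubbing brush 232 mm long, 38 mm high, bristles down, on the bench to the left. Origin under the bristles, handle towards its -x.
- offcut: Marble offcut 70 x 50 x 40 mm on the bench to the left. Origin under its centre.

How it is judged:
By the outcome, as a careful person would: the job done as asked, in the order asked, and still so for the second after the job is handed in, while the arm keeps its last pose, push and grip.
It also fails if it takes over 58 s, if anything falls off the work surface, if the arm or the gripper's body presses on something with over 40 N, if the wrist force passes 120 N, or if a joint passes its speed limit or range.

## Robot

A 6-joint arm with a two-finger parallel gripper is mounted at the origin on the work surface. World frame = base frame: x ahead of the robot, y to its left, z up, the work surface at z = 0. Lengths are in m, angles in rad, forces in N, time in s.
With the tool pointing down it reaches from about 0.3 to 0.775 m from the base axis. Payload 14.6 kg.
Tool frame: the origin (TCP) lies on the centre line of the jaws, within the pads' length; the fingertips stand 25 mm ahead of it and the grasp point (between the pads) lies 6 mm ahead of it (ctrl.tip_reach is the distance from the TCP to the fingertips, in m); z points along the fingers, y is the line along which they close (so a half turn about z gives the same grasp; the last joint's range is limited). The gripper opens to 94 mm and grips with 3 to 60 N. Pads are 16 mm wide; open, the fingers measure 119 mm over their backs; the gripper's body (75 mm by 177 mm) begins 78 mm behind the grasp point.
Start: joints at [1.18, 0.3, 1.521, -0, 1.321, -0.067], TCP at [0.175, 0.521, 0.23] pointing down, gripper open.
Joint ranges: [-3.03, 3.03], [-0.79, 2.21], [0.23, 2.52], [-1.04, 4.18], [0, 3.07], [-2.55, 2.55]. Speed limits (rad/s): [2.22, 2.22, 2.57, 3.14, 3.14, 3.14].

## Interface

Orientations are given as [roll, pitch, yaw] about the fixed x, y, z axes, in that order (R = Rz(yaw) Ry(pitch) Rx(roll)).
In Python, from station import ctrl gives the robot as it stands. The module is installed in compiled form; this text tells all that it offers.
- The arm moves only by the tool apply_moves, never from a script. Its argument "deltas" is a list of rows, each a list of 7 numbers: the closure in counts, from 0 (fully open) to 255 (shut), then the shift along the world's x, y, z in cm, then the turn, a rotation vector about the world's x, y, z in rad. In form: [[jaw, tx, ty, tz, ax, ay, az], ...]. A call has 1 to 10 rows; each row shifts and turns the commanded pose from where the row before left it; what a row does not reach is not made up. A row lasts 1/10 s, in which the tool goes at most 50 mm and 8.59 degrees, less where a joint would pass 70% of its speed; a pose out of reach is approached as far as the arm can. A call with a gripper value outside its range is refused whole. The fingers move at their own pace and stop on an object; "grip_force" is the grip in N (left out, the last holds). Time passes only in rows, so rows that do not move let the fingers close. It gives the time, the measured TCP pose, the force, the opening and the grip force at its end, in the units of the state.
- ctrl.get_obs(): the state, without advancing time (a new reading comes with each control period).
- ctrl.camera(name): name is "side" or "top"; returns a dict with "img" (384x512x3 uint8, red, green, blue), "K" (3x3 intrinsics, pixels), "k1" (the pictures are not rectified: a ray, as slopes to the right and down, at radius r is drawn at 1 + k1 r^2 times it, then the intrinsics apply), "pose" (4x4, takes a point from camera to world coordinates). Camera axes: x right, y up, looking along -z (the intrinsics and any distortion apply to the point x, -y, -z); pixel columns grow to the right and rows downward; lengths in m; the calibration is good to about 2 mm. A picture is of the moment at which its call begins. There is no depth.
- ctrl.hand_in(): hands the job in; it is judged then, once.
The state is a dict: "time_s": time; "qpos": joint angles; "joint_vel": joint speeds; "tau": joint torques, N m; "ee_pos": TCP position; "eef_rot": TCP orientation; "force": force on the tool from outside, world axes, zero at the start; "moment": the same for the moment, N m; "grip_width": finger opening in m; "grip_force": force on a finger pad.
Only numpy, scipy, OpenCV 4.12 (cv2) and the standard library are available. Lean on these libraries where they do the work, as an engineer would, in place of code of your own. Each camera call takes 0.05 s, during which the arm holds its last target. There are 200 camera calls.

## Working session

There is one attempt and no reset: what is moved stays moved. The work goes in short steps, Python scripts to look and compute and a tool call to move; the robot and the scene stay as the last step left them, time stands still between calls to the robot, and variables do not carry over. Pictures are saved under pics/ and viewed, at most 10 in all, crops included, and the job is handed in when it is done.

Besides the shell and the picture viewer there is one more tool, called after "Call:" by a JSON object that holds its "api" and its "payload", one argument or row to a line. apply_moves: Moves the arm, as the interface text tells. Its arguments: {"type":"object","properties":{"deltas":{"type":"array"},"grip_force":{"type":"number"}},"required":["deltas"]}

```bash
mkdir -p pics; cat > h.py <<'E'
import numpy as np, cv2
from station import ctrl
def snap(n,tag):
    c=ctrl.camera(n); cv2.imwrite(f'pics/{tag}.png',c['img'][:,:,::-1]); np.savez(f'pics/{tag}.npz',K=c['K'],k1=c['k1'],pose=c['pose']); return c
def load(tag): return np.load(f'pics/{tag}.npz')
def ray(c,u,v):
    K=c['K']; d=np.array([(u-K[0,2])/K[0,0],(v-K[1,2])/K[1,1]]); s=d.copy()
    for _ in range(20): s=d/(1+float(c['k1'])*(s@s))
    P=c['pose']; return P[:3,3],P[:3,:3]@np.array([s[0],-s[1],-1])
def at_z(c,u,v,z):
    o,d=ray(c,u,v); return o+d*(z-o[2])/d[2]
def proj(c,p):
    P=c['pose']; q=P[:3,:3].T@(np.array(p)-P[:3,3]); s=np.array([q[0],-q[1]])/-q[2]; s=s*(1+float(c['k1'])*(s@s)); K=c['K']
    return K[0,0]*s[0]+K[0,2],K[1,1]*s[1]+K[1,2]
E
python3 - <<'E'
from h import *
for n in('side','top'):
    c=snap(n,n+'0'); print(n,c['K'],c['k1'],c['pose'].round(3))
a=np.vstack([cv2.imread(f'pics/{n}0.png') for n in('side','top')])
o=ctrl.get_obs(); print({k:np.round(v,3) for k,v in o.items()}, ctrl.tip_reach)
E
```

```text
side [[388.27163149   0.         260.80697815]
 [  0.         388.27163149 191.43975199]
 [  0.           0.           1.        ]] -0.10486299926389044 [[ 0.969  0.137 -0.206  0.396]
 [-0.247  0.589 -0.769 -0.802]
 [ 0.015  0.796  0.605  0.708]
 [ 0.     0.     0.     1.   ]]
top [[346.89975445   0.         251.76047   ]
 [  0.         346.89975445 191.59240309]
 [  0.           0.           1.        ]] -0.06759513552572599 [[ 0.002  0.992 -0.124  0.471]
 [-1.    -0.    -0.02   0.038]
 [-0.02   0.124  0.992  1.053]
 [ 0.     0.     0.     1.   ]]
{'time_s': np.float64(0.1), 'qpos': array([ 1.18 ,  0.3  ,  1.521,  0.   ,  1.321, -0.067]), 'joint_vel': array([-0.001, -0.   , -0.003, -0.   ,  0.001,  0.002]), 'tau': array([-1.0000e-03, -5.3264e+01, -3.5328e+01,  7.1000e-02,  2.3000e-02,
       -0.0000e+00]), 'ee_pos': array([0.175, 0.521, 0.23 ]), 'eef_rot': array([-3.141, -0.   ,  2.818]), 'force': array([ 0.247, -0.575,  1.295]), 'moment': array([-0.008, -0.025, -0.005]), 'grip_force': np.float64(0.0), 'grip_width': np.float64(0.094)} 0.025
```

View pics/top0.png

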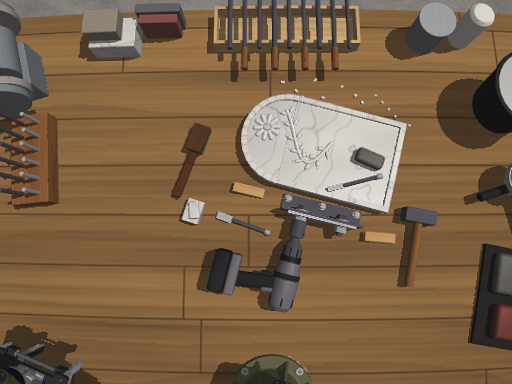

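View pics/side0.png

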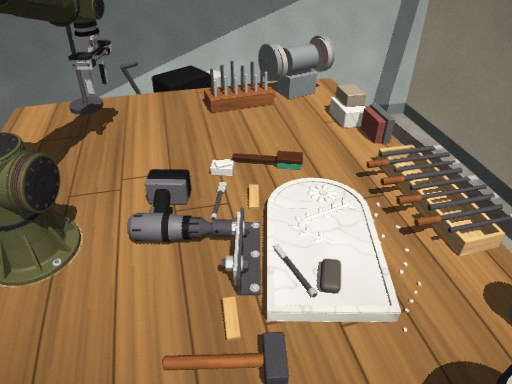

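The top view shows the driver at about (290,260), the stop at (320,212) and the panel behind it. In the side view the stop is at (245,255). Next I'll enlarge both.

```bash
python3 - <<'E'
from h import *
a=cv2.resize(cv2.imread('pics/top0.png')[175:255,265:375],None,fx=5,fy=5,interpolation=cv2.INTER_CUBIC)
b=cv2.resize(cv2.imread('pics/side0.png')[200:310,205:285],None,fx=5,fy=5,interpolation=cv2.INTER_CUBIC)
def grid(im,u0,v0):
    for k in range(0,im.shape[1],50): cv2.putText(im,str(u0+k//5),(k,10),0,.35,(0,0,255));cv2.line(im,(k,0),(k,im.shape[0]),(0,0,255) if 0 else (120,120,255),1)
    for k in range(0,im.shape[0],50): cv2.putText(im,str(v0+k//5),(0,k+10),0,.35,(0,255,0));cv2.line(im,(0,k),(im.shape[1],k),(120,255,120),1)
grid(a,265,175);grid(b,205,200)
cv2.imwrite('pics/ta.png',a);cv2.imwrite('pics/sb.png',b)
E
```

```text
(no output)
```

View pics/ta.png

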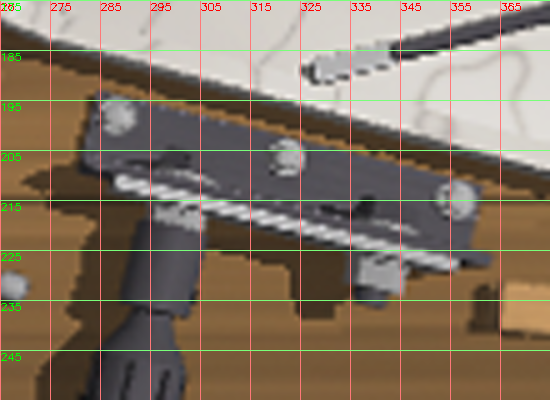

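View pics/sb.png

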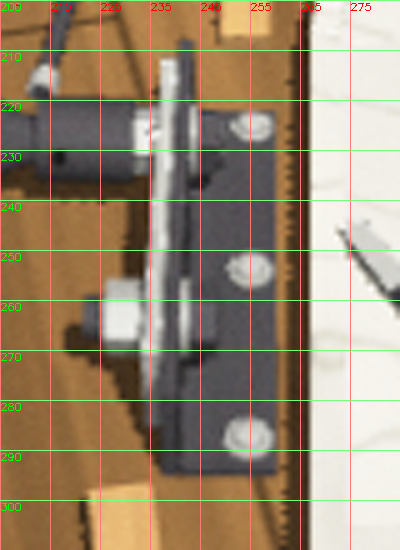

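```bash
cat > fit.py <<'E'
from h import *
from scipy.optimize import least_squares
t,s=load('top0'),load('side0')
F=[(t,44,60,8,283.5,193.5),(t,44,-180,8,361.5,211.5),(t,-8,-180,58,363,228),(t,-8,60,58,281,209.5),
(s,44,-180,8,260,294.5),(s,44,60,8,259.5,222.5),(s,0,60,58,243,208),(s,-8,60,58,240,208)]
def w(p,x,y,z): c,n=np.cos(p[2]),np.sin(p[2]); return np.array([p[0]+c*x-n*y,p[1]+n*x+c*y,z])
def res(p): return np.ravel([np.subtract(proj(c,w(p,x/1e3,y/1e3,z/1e3)),(u,v)) for c,x,y,z,u,v in F])
r=least_squares(res,[.45,-.05,-.2],loss='soft_l1')
if __name__=='__main__':
    p=r.x; print(p.round(4)); print(res(p).reshape(-1,2).round(1))
    h=w(p,.0095,0,.04); print('head',h.round(4))
    for n,c in (('t',t),('s',s)):
        print(n,'head',proj(c,h),'tight',proj(c,w(p,.0095,-.12,.04)))
    # panel front-edge (top of border) points in top view near bolt
    for u,v in((299,188.5),(265,180),(355,205)):
        q=at_z(t,u,v,.037)-w(p,0,0,.037); c,n=np.cos(p[2]),np.sin(p[2]); print('panel stop-frame',c*q[0]+n*q[1],-n*q[0]+c*q[1])
E
python3 fit.py
```

```text
[ 0.5397 -0.0887 -0.2364]
[[ 1.1 -0.2]
 [ 0.5  0.3]
 [ 0.5  0.3]
 [ 0.8 -0.8]
 [ 0.2 -1.3]
 [-0.3 -0.9]
 [-0.3 -0.7]
 [-0.4 -0.7]]
head [ 0.5489 -0.091   0.04  ]
t head (np.float64(302.7300224882727), np.float64(208.15045030393304)) tight (np.float64(342.8458458484435), np.float64(217.7560380662827))
s head (np.float64(245.95688157488897), np.float64(227.87519872462428)) tight (np.float64(245.08146460446343), np.float64(263.34982703830474))
panel stop-frame 0.06390599211396607 0.02311545147925219
panel stop-frame 0.06513451338318915 0.12649987867344126
panel stop-frame 0.05480022386991901 -0.14782256414268286
```

Call:
{"api": "apply_moves", "payload": {
  "deltas": [
    [0,2.35,-3.83,0,0,0,0.0054],
    [0,2.35,-3.83,0,0,0,0.0054],
    [0,2.35,-3.83,0,0,0,0.0054],
    [0,2.35,-3.83,0,0,0,0.0054],
    [0,2.35,-3.83,0,0,0,0.0054],
    [0,2.35,-3.83,0,0,0,0.0054],
    [0,2.35,-3.83,0,0,0,0.0054],
    [0,2.35,-3.83,0,0,0,0.0054],
    [0,2.35,-3.83,0,0,0,0.0054],
    [0,2.35,-3.83,0,0,0,0.0054]
  ],
  "grip_force": 50
}}

```text
time_s: 1.1
ee_pos: [0.4105, 0.1366, 0.2304]
eef_rot: [3.142, 0.0, 2.872]
force: [0.1, 1.1, 0.3]
grip_width: 0.0937
grip_force: 0.0
```

Call:
{"api": "apply_moves", "payload": {
  "deltas": [
    [0,2.35,-3.83,0,0,0,0.0054],
    [0,2.35,-3.83,0,0,0,0.0054],
    [0,2.35,-3.83,0,0,0,0.0054],
    [0,2.35,-3.83,0,0,0,0.0054],
    [0,2.35,-3.83,0,0,0,0.0054],
    [0,2.35,-3.83,0,0,0,0.0054],
    [0,0,0,0,0,0,0],
    [0,0,0,0,0,0,0]
  ]
}}

```text
time_s: 1.9
ee_pos: [0.5508, -0.0919, 0.2297]
eef_rot: [3.141, -0.001, 2.903]
force: [-0.0, 0.2, 0.4]
grip_width: 0.0942
grip_force: 0.0
```

Call:
{"api": "apply_moves", "payload": {
  "deltas": [
    [0,0.15,0,-4,0,0,0],
    [0,0,0,-4,0,0,0],
    [0,0,0,-4,0,0,0],
    [0,0,0,-1,0,0,0],
    [0,0,0,0,0,0,0]
  ]
}}

```text
time_s: 2.4
ee_pos: [0.552, -0.0905, 0.1001]
eef_rot: [3.142, -0.002, 2.905]
force: [0.3, -0.5, 0.5]
grip_width: 0.0941
grip_force: 0.0
```

```bash
python3 - <<'E'
from h import *
from fit import r,w
c=snap('side','side1'); o=ctrl.get_obs(); print(o['ee_pos'],o['eef_rot'])
im=c['img'][:,:,::-1].copy()
p=r.x
b=cv2.resize(im[160:290,195:315],None,fx=4.6,fy=4.6,interpolation=cv2.INTER_CUBIC)
for x,y,z in((.003,0,.04),(.016,0,.04),(.0095,.015,.04),(.0095,-.015,.04),(0,-.06,.058),(.044,-.18,.008),(.013,.0468,.071),(.013,-.0468,.071)):
    u,v=proj(c,w(p,x,y,z)); print((x,y,z),round(u,1),round(v,1)); cv2.circle(b,(int((u-195)*4.6),int((v-160)*4.6)),2,(0,0,255),-1)
cv2.imwrite('pics/s1.png',b)
E
```

```text
[ 0.55283675 -0.09087486  0.10172537] [3.14157971e+00 7.93296323e-04 2.90495355e+00]
(0.003, 0, 0.04) 243.4 227.9
(0.016, 0, 0.04) 248.5 227.9
(0.0095, 0.015, 0.04) 246.1 223.9
(0.0095, -0.015, 0.04) 245.9 231.9
(0, -0.06, 0.058) 241.5 239.4
(0.044, -0.18, 0.008) 260.2 293.2
(0.013, 0.0468, 0.071) 247.5 206.7
(0.013, -0.0468, 0.071) 247.0 231.6
```

View pics/s1.png

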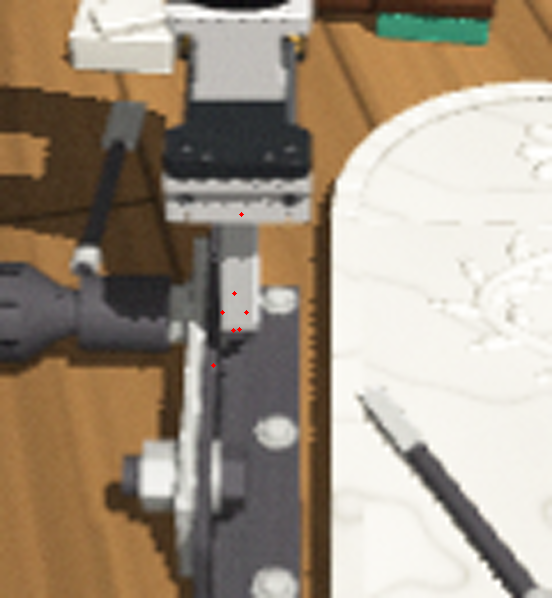

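The finger tip appears at about (238,331) in the crop, clear of the bracket and in line with the head. I'll shift it slightly towards the panel and go down.

Call:
{"api": "apply_moves", "payload": {
  "deltas": [
    [0,0.22,-0.12,0,0,0,0],
    [0,0,0,-1.5,0,0,0],
    [0,0,0,-1.5,0,0,0],
    [0,0,0,-1.2,0,0,0],
    [0,0,0,-1.0,0,0,0],
    [0,0,0,0,0,0,0],
    [0,0,0,0,0,0,0]
  ]
}}

```text
time_s: 3.15
ee_pos: [0.5547, -0.0926, 0.0483]
eef_rot: [-3.142, -0.0, 2.904]
force: [-0.2, 0.5, -0.3]
grip_width: 0.094
grip_force: 0.0
```

```bash
python3 - <<'E'
from h import *
from fit import r,w
p=r.x; o=ctrl.get_obs(); print({k:np.round(o[k],4) for k in('time_s','ee_pos','eef_rot','force','moment')}, w(p,.0155,0,.046))
c=snap('side','side2'); t=snap('top','top2')
b=cv2.resize(c['img'][195:275,215:285,::-1],None,fx=5.6,fy=5.6,interpolation=cv2.INTER_CUBIC)
a=cv2.resize(t['img'][170:250,270:340,::-1],None,fx=5.6,fy=5.6,interpolation=cv2.INTER_CUBIC)
cv2.imwrite('pics/s2.png',np.hstack([b,a]))
E
```

```text
{'time_s': np.float64(3.15), 'ee_pos': array([ 0.5547, -0.0926,  0.0483]), 'eef_rot': array([-3.1416e+00, -3.0000e-04,  2.9042e+00]), 'force': array([-0.2246,  0.4729, -0.2547]), 'moment': array([-0.0286,  0.007 , -0.017 ])} [ 0.55473542 -0.09236485  0.046     ]
```

View pics/s2.png

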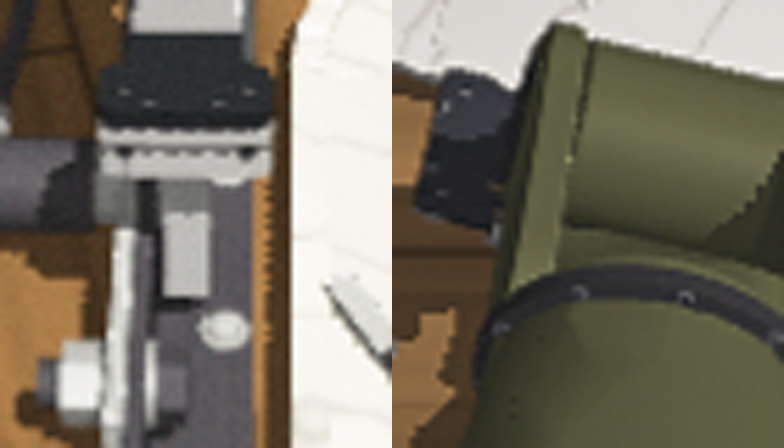

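The finger is behind the bracket beside the head, clear of the washer, the screw head and the panel. Closing moderately first.

Call:
{"api": "apply_moves", "payload": {
  "deltas": [
    [0,0,0,-0.2,0,0,0],
    [255,0,0,0,0,0,0],
    [255,0,0,0,0,0,0],
    [255,0,0,0,0,0,0],
    [255,0,0,0,0,0,0],
    [255,0,0,0,0,0,0]
  ],
  "grip_force": 25
}}

```text
time_s: 3.85
ee_pos: [0.5547, -0.0926, 0.0465]
eef_rot: [3.142, 0.0, 2.904]
force: [-0.1, 0.5, -0.7]
grip_width: 0.0573
grip_force: 0.0
```

Call:
{"api": "apply_moves", "payload": {
  "deltas": [
    [255,0,0,0,0,0,0],
    [255,0,0,0,0,0,0],
    [255,0,0,0,0,0,0],
    [255,0,0,0,0,0,0],
    [255,0,0,0,0,0,0]
  ]
}}

```text
time_s: 4.35
ee_pos: [0.5554, -0.0904, 0.0472]
eef_rot: [3.138, 0.001, 2.905]
force: [1.8, 19.3, 7.1]
grip_width: 0.0299
grip_force: 25.0
```

The head is caught across its flats, at 29.9 mm. I'll shift to remove the sideways load and then grip firmly.

Call:
{"api": "apply_moves", "payload": {
  "deltas": [
    [255,0.02,0.1,0,0,0,0],
    [255,0.03,0.11,0,0,0,0],
    [255,0,0,0,0,0,0],
    [255,0,0,0,0,0,0],
    [255,0,0,0,0,0,0]
  ],
  "grip_force": 45
}}

```text
time_s: 4.85
ee_pos: [0.5555, -0.0901, 0.0471]
eef_rot: [3.141, 0.001, 2.905]
force: [-1.2, 3.1, 7.5]
grip_width: 0.0299
grip_force: 45.0
```

```bash
python3 -c "
from h import *
o=ctrl.get_obs();print({k:np.round(o[k],4) for k in('time_s','ee_pos','eef_rot','force','moment','grip_width','grip_force')})"
```

```text
{'time_s': np.float64(4.85), 'ee_pos': array([ 0.5555, -0.0901,  0.0471]), 'eef_rot': array([3.1411e+00, 7.0000e-04, 2.9045e+00]), 'force': array([-1.2099,  3.1315,  7.4872]), 'moment': array([0.6773, 0.3681, 0.1446]), 'grip_width': np.float64(0.0299), 'grip_force': np.float64(44.962)}
```

Call:
{"api": "apply_moves", "payload": {
  "deltas": [
    [255,0,0,0,0,0,0],
    [255,0,0,0,0,0,0],
    [255,0,0,0,0,0,0],
    [255,0,0,0,0,0,0],
    [255,0,0,0,0,0,0],
    [255,0,0,0,0,0,0],
    [255,0,0,0,0,0,0],
    [255,0,0,0,0,0,0],
    [255,0,0,0,0,0,0],
    [255,0,0,0,0,0,0]
  ]
}}

```text
time_s: 5.85
ee_pos: [0.5555, -0.0901, 0.0471]
eef_rot: [3.141, 0.001, 2.904]
force: [-1.5, 3.6, 7.1]
grip_width: 0.0294
grip_force: 45.0
```

```bash
cat > m.py <<'E'
from h import *
o=ctrl.get_obs();print({k:np.round(o[k],3) for k in('time_s','ee_pos','eef_rot','force','moment','grip_width')})
E
python3 m.py
```

```text
{'time_s': np.float64(5.85), 'ee_pos': array([ 0.556, -0.09 ,  0.047]), 'eef_rot': array([3.141e+00, 1.000e-03, 2.904e+00]), 'force': array([-1.526,  3.603,  7.087]), 'moment': array([0.684, 0.32 , 0.129]), 'grip_width': np.float64(0.029)}
```

Call:
{"api": "apply_moves", "payload": {
  "deltas": [
    [255,0,0,0,0,0,0],
    [255,0,0,0,0,0,0],
    [255,0,0,0,0,0,0],
    [255,0,0,0,0,0,0],
    [255,0,0,0,0,0,0],
    [255,0,0,0,0,0,0],
    [255,0,0,0,0,0,0],
    [255,0,0,0,0,0,0],
    [255,0,0,0,0,0,0],
    [255,0,0,0,0,0,0]
  ]
}}

```text
time_s: 6.85
ee_pos: [0.5555, -0.0901, 0.0471]
eef_rot: [3.141, 0.001, 2.904]
force: [-2.3, 4.2, 7.1]
grip_width: 0.0299
grip_force: 45.0
```

```bash
python3 m.py
```

```text
{'time_s': np.float64(6.85), 'ee_pos': array([ 0.555, -0.09 ,  0.047]), 'eef_rot': array([3.141e+00, 1.000e-03, 2.904e+00]), 'force': array([-2.256,  4.25 ,  7.065]), 'moment': array([0.751, 0.323, 0.088]), 'grip_width': np.float64(0.03)}
```

Call:
{"api": "apply_moves", "payload": {
  "deltas": [
    [255,0,0,0,0,0,0],
    [255,0,0,0,0,0,0],
    [255,0,0,0,0,0,0],
    [255,0,0,0,0,0,0],
    [255,0,0,0,0,0,0],
    [255,0,0,0,0,0,0],
    [255,0,0,0,0,0,0],
    [255,0,0,0,0,0,0],
    [255,0,0,0,0,0,0],
    [255,0,0,0,0,0,0]
  ]
}}

```text
time_s: 7.85
ee_pos: [0.5555, -0.0901, 0.0471]
eef_rot: [3.141, 0.001, 2.904]
force: [-2.3, 2.8, 6.9]
grip_width: 0.0294
grip_force: 45.0
```

```bash
python3 m.py
```

```text
{'time_s': np.float64(7.85), 'ee_pos': array([ 0.556, -0.09 ,  0.047]), 'eef_rot': array([3.141e+00, 1.000e-03, 2.904e+00]), 'force': array([-2.269,  2.787,  6.857]), 'moment': array([0.733, 0.309, 0.123]), 'grip_width': np.float64(0.029)}
```

Call:
{"api": "apply_moves", "payload": {
  "deltas": [
    [255,0,0,0,0,0,0],
    [255,0,0,0,0,0,0],
    [255,0,0,0,0,0,0],
    [255,0,0,0,0,0,0],
    [255,0,0,0,0,0,0],
    [255,0,0,0,0,0,0],
    [255,0,0,0,0,0,0],
    [255,0,0,0,0,0,0],
    [255,0,0,0,0,0,0],
    [255,0,0,0,0,0,0]
  ]
}}

```text
time_s: 8.85
ee_pos: [0.5555, -0.0901, 0.0471]
eef_rot: [3.141, 0.001, 2.904]
force: [-1.7, 3.3, 7.7]
grip_width: 0.0294
grip_force: 45.0
```

```bash
python3 m.py
```

```text
{'time_s': np.float64(8.85), 'ee_pos': array([ 0.555, -0.09 ,  0.047]), 'eef_rot': array([3.141e+00, 1.000e-03, 2.904e+00]), 'force': array([-1.653,  3.289,  7.703]), 'moment': array([0.764, 0.347, 0.15 ]), 'grip_width': np.float64(0.029)}
```

Call:
{"api": "apply_moves", "payload": {
  "deltas": [
    [255,0,0,0,0,0,0],
    [255,0,0,0,0,0,0],
    [255,0,0,0,0,0,0],
    [255,0,0,0,0,0,0],
    [255,0,0,0,0,0,0],
    [255,0,0,0,0,0,0],
    [255,0,0,0,0,0,0],
    [255,0,0,0,0,0,0],
    [255,0,0,0,0,0,0],
    [255,0,0,0,0,0,0]
  ]
}}

```text
time_s: 9.85
ee_pos: [0.5555, -0.0901, 0.0471]
eef_rot: [3.141, 0.001, 2.904]
force: [-1.1, 3.3, 7.9]
grip_width: 0.0299
grip_force: 45.0
```

```bash
python3 m.py
```

```text
{'time_s': np.float64(9.85), 'ee_pos': array([ 0.556, -0.09 ,  0.047]), 'eef_rot': array([3.141e+00, 1.000e-03, 2.904e+00]), 'force': array([-1.051,  3.276,  7.931]), 'moment': array([0.708, 0.276, 0.211]), 'grip_width': np.float64(0.03)}
```

Call:
{"api": "apply_moves", "payload": {
  "deltas": [
    [255,0,0,0,0,0,0],
    [255,0,0,0,0,0,0],
    [255,0,0,0,0,0,0],
    [255,0,0,0,0,0,0],
    [255,0,0,0,0,0,0],
    [255,0,0,0,0,0,0],
    [255,0,0,0,0,0,0],
    [255,0,0,0,0,0,0],
    [255,0,0,0,0,0,0],
    [255,0,0,0,0,0,0]
  ]
}}

```text
time_s: 10.85
ee_pos: [0.5555, -0.0901, 0.0471]
eef_rot: [3.141, 0.001, 2.904]
force: [-2.6, 3.3, 7.3]
grip_width: 0.0299
grip_force: 45.0
```

```bash
python3 m.py
```

```text
{'time_s': np.float64(10.85), 'ee_pos': array([ 0.555, -0.09 ,  0.047]), 'eef_rot': array([3.141e+00, 1.000e-03, 2.904e+00]), 'force': array([-2.598,  3.329,  7.321]), 'moment': array([0.68 , 0.287, 0.142]), 'grip_width': np.float64(0.03)}
```

Call:
{"api": "apply_moves", "payload": {
  "deltas": [
    [255,0,0,0,0,0,0],
    [255,0,0,0,0,0,0],
    [255,0,0,0,0,0,0],
    [255,0,0,0,0,0,0],
    [255,0,0,0,0,0,0],
    [255,0,0,0,0,0,0],
    [255,0,0,0,0,0,0],
    [255,0,0,0,0,0,0],
    [255,0,0,0,0,0,0],
    [255,0,0,0,0,0,0]
  ]
}}

```text
time_s: 11.85
ee_pos: [0.5555, -0.0901, 0.0471]
eef_rot: [3.141, 0.001, 2.904]
force: [-2.1, 4.3, 7.5]
grip_width: 0.0297
grip_force: 45.0
```

```bash
python3 m.py
```

```text
{'time_s': np.float64(11.85), 'ee_pos': array([ 0.555, -0.09 ,  0.047]), 'eef_rot': array([3.141e+00, 1.000e-03, 2.904e+00]), 'force': array([-2.142,  4.301,  7.472]), 'moment': array([0.789, 0.313, 0.085]), 'grip_width': np.float64(0.03)}
```

Call:
{"api": "apply_moves", "payload": {
  "deltas": [
    [255,0,0,0,0,0,0],
    [255,0,0,0,0,0,0],
    [255,0,0,0,0,0,0],
    [255,0,0,0,0,0,0],
    [255,0,0,0,0,0,0],
    [255,0,0,0,0,0,0],
    [255,0,0,0,0,0,0],
    [255,0,0,0,0,0,0],
    [255,0,0,0,0,0,0],
    [255,0,0,0,0,0,0]
  ]
}}

```text
time_s: 12.85
ee_pos: [0.5555, -0.0901, 0.0471]
eef_rot: [3.141, 0.001, 2.904]
force: [-2.1, 3.2, 7.5]
grip_width: 0.0294
grip_force: 45.0
```

```bash
python3 m.py
```

```text
{'time_s': np.float64(12.85), 'ee_pos': array([ 0.555, -0.09 ,  0.047]), 'eef_rot': array([3.141e+00, 1.000e-03, 2.904e+00]), 'force': array([-2.087,  3.201,  7.464]), 'moment': array([0.922, 0.321, 0.094]), 'grip_width': np.float64(0.029)}
```

Call:
{"api": "apply_moves", "payload": {
  "deltas": [
    [255,0,0,0,0,0,0],
    [255,0,0,0,0,0,0],
    [255,0,0,0,0,0,0],
    [255,0,0,0,0,0,0],
    [255,0,0,0,0,0,0],
    [255,0,0,0,0,0,0],
    [255,0,0,0,0,0,0],
    [255,0,0,0,0,0,0],
    [255,0,0,0,0,0,0],
    [255,0,0,0,0,0,0]
  ]
}}

```text
time_s: 13.85
ee_pos: [0.5555, -0.0901, 0.0471]
eef_rot: [3.141, 0.001, 2.904]
force: [-0.7, 3.6, 6.9]
grip_width: 0.0295
grip_force: 45.0
```

```bash
python3 m.py
```

```text
{'time_s': np.float64(13.85), 'ee_pos': array([ 0.555, -0.09 ,  0.047]), 'eef_rot': array([3.141e+00, 1.000e-03, 2.904e+00]), 'force': array([-0.693,  3.634,  6.879]), 'moment': array([0.923, 0.278, 0.118]), 'grip_width': np.float64(0.029)}
```

Call:
{"api": "apply_moves", "payload": {
  "deltas": [
    [255,0,0,0,0,0,0],
    [255,0,0,0,0,0,0],
    [255,0,0,0,0,0,0],
    [255,0,0,0,0,0,0],
    [255,0,0,0,0,0,0],
    [255,0,0,0,0,0,0],
    [255,0,0,0,0,0,0],
    [255,0,0,0,0,0,0],
    [255,0,0,0,0,0,0],
    [255,0,0,0,0,0,0]
  ]
}}

```text
time_s: 14.85
ee_pos: [0.5555, -0.0901, 0.0471]
eef_rot: [3.141, 0.001, 2.904]
force: [-1.7, 3.5, 6.5]
grip_width: 0.0299
grip_force: 45.0
```

```bash
python3 m.py
```

```text
{'time_s': np.float64(14.85), 'ee_pos': array([ 0.556, -0.09 ,  0.047]), 'eef_rot': array([3.141e+00, 1.000e-03, 2.904e+00]), 'force': array([-1.683,  3.528,  6.451]), 'moment': array([0.89 , 0.316, 0.127]), 'grip_width': np.float64(0.03)}
```

The moment stepped up at about 12.5 s, which fits the nut pulling tight. I'll confirm the stall and check the other objects by differencing images.

```bash
python3 -c "
from h import *
snap('side','side3')"
```

Call:
{"api": "apply_moves", "payload": {
  "deltas": [
    [255,0,0,0,0,0,0],
    [255,0,0,0,0,0,0],
    [255,0,0,0,0,0,0],
    [255,0,0,0,0,0,0],
    [255,0,0,0,0,0,0],
    [255,0,0,0,0,0,0],
    [255,0,0,0,0,0,0]
  ]
}}

```text
time_s: 15.6
ee_pos: [0.5555, -0.0901, 0.0472]
eef_rot: [3.141, 0.001, 2.904]
force: [-2.1, 3.6, 7.1]
grip_width: 0.0298
grip_force: 45.0
```

```bash
python3 - <<'E'
from h import *
snap('side','side4')
g=lambda n:cv2.imread(f'pics/{n}.png').astype(int)[212:240,185:238]
for a,b in(('side3','side4'),('side1','side2'),('side2','side4'),):
    d=abs(g(a)-g(b)).max(2); print(a,b,d.max(),(d>15).sum(),np.unique(np.argwhere(d>15)[:,1]+185))
im=cv2.imread('pics/side4.png')
cv2.imwrite('pics/s4.png',cv2.resize(im[150:300,120:300],None,fx=4,fy=4,interpolation=cv2.INTER_CUBIC))
E
python3 m.py
```

```text
side3 side4 10 0 []
side1 side2 164 468 [188 189 190 191 192 193 194 195 196 197 198 199 200 201 202 203 204 205
 206 207 208 209 210 211 212 213 214 215 216 217 218 219 220 221 222 223
 224 225 226 227 228 229 230 231 232 233 234 235 236 237]
side2 side4 108 158 [188 189 190 191 192 193 194 195 196 197 198 199 200 201 202 204 205 206
 207 209 210 211 212 213 214 223 224 225 226 227 228 231 232 233 234 235
 236 237]
{'time_s': np.float64(15.65), 'ee_pos': array([ 0.555, -0.09 ,  0.047]), 'eef_rot': array([3.141e+00, 1.000e-03, 2.904e+00]), 'force': array([-1.654,  4.068,  7.196]), 'moment': array([0.943, 0.344, 0.122]), 'grip_width': np.float64(0.03)}
```

View pics/s4.png

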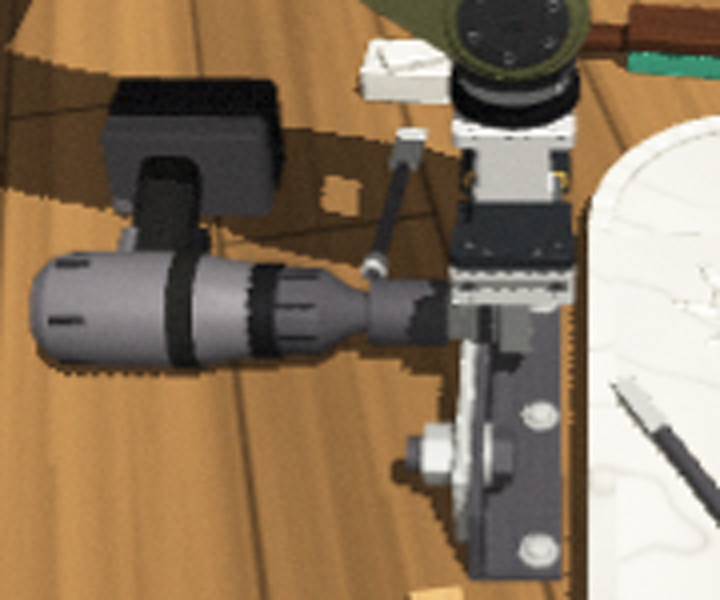

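The fingers hold the head at about (510,330) in the crop. The socket and chuck show no change over the last 0.7 s, so the driver has stalled, and nothing in view has been disturbed. Handing in.

```bash
python3 -c "
from station import ctrl
print(ctrl.hand_in())"
```

```text
the job is handed in; nothing more can be done
None
```

The bolt head is still gripped across its flats at 45 N and held still; the nut pulled up tight at about 12.5 s, the driver stalled, and the job was handed in at 15.7 s with nothing in view disturbed.

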